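# Feel three worm gearboxes for backlash and reject the worn one

## Task

Check the three gearboxes on the sloped stand for worn gears: working along from the left bay to the right, rock each lever by its eye, first left and then right, each time up against its stop and pressed there a moment, and feel how far it swings (a sound one barely moves, a worn one swings about a finger's width). When all have been felt, slide the worn gearbox up out of its keepers and set it down gently, flat on its foot plate inside the red tray, with its lever still lying over to the right to show the slack. Leave the sound gearboxes home in their bays, do not knock the lamp, and do not disturb the bin, bottle, can and hammer.

Things in the scene. Friction and masses are not known exactly. Their poses are not given: they have to be found in the camera images.
- gearbox_a: Worm gearbox. Origin: underside centre of foot plate; x along lever (up-slope in its bay), y left, z out of the plate. Foot plate 110 (x) x 84 x 8 mm. Blue housing 80 (x) x 58 (y), top at z 48 mm; grip its flat 58 mm sides at x -3 to 35. Worm tunnel, 35 mm dia. along y at x -22, z 26, sticks out to y +-34, a shaft stub to y -46. Lever above, z 52 to 59. 0.7 to 0.95 kg, centre of mass near x 0, z 28.
- gearbox_b: As gearbox_a: the three look alike, any may be worn, and their bays change from run to run.
- gearbox_c: As gearbox_a and gearbox_b.
- lever_a (a joint): Gearbox_a's lever angle, rad; 0 straight along gearbox x, positive = eye swung left (+y). Pivot at gearbox x -15 mm, 90 mm from the eye. The worm self-locks: it moves only through the backlash between hard stops, +-0.012 (1 mm at the eye) if sound, +-0.115 (10 mm) if worn; drag 0.7 N at the eye, stays where left, starts near 0.
- lever_b (a joint): As lever_a, for gearbox_b. A push of 3 to 10 N on the eye for a fifth of a second holds it against a stop; more shifts the gearbox within its 1.5 to 2 mm bay clearance.
- lever_c (a joint): As lever_a, for gearbox_c.
- eye_a (a point): Top centre of the eye, the round boss at the end of gearbox_a's steel lever: 26 mm diameter, reaching 24 mm down from here along gearbox z; at gearbox x 75, y 0, z 74 mm, clear beyond the foot plate (50 mm of free room under the boss, the lever arm is 18 mm wide).
- eye_b (a point): Top centre of the eye, the round boss at the end of gearbox_b's steel lever: 26 mm diameter, reaching 24 mm down from here along gearbox z; at gearbox x 75, y 0, z 74 mm, clear beyond the foot plate (50 mm of free room under the boss, the lever arm is 18 mm wide).
- eye_c (a point): Top centre of the eye, the round boss at the end of gearbox_c's steel lever: 26 mm diameter, reaching 24 mm down from here along gearbox z; at gearbox x 75, y 0, z 74 mm, clear beyond the foot plate (50 mm of free room under the boss, the lever arm is 18 mm wide).
- stand: Pine stand, fixed. Origin on the bench under the middle of the front edge of its board; x away from robot, y left, z up. Board 430 mm wide (y), 230 mm long, starts 30 mm above the origin and rises 28 degrees away from the robot. Along its foot a 12 mm high, 20 mm deep ledge; three bays 115 mm apart, in which the foot plates lie flat, lower edge against the ledge.
- bay_left (a point): Home of the left (robot's left, +y) bay on the board: a gearbox's origin is here when home. The plate lies between 10 mm high side cleats, 1.5 mm clear each side, with its lower 35 mm under two steel keeper lips: 2 mm clear above the plate, 8 mm in over each side edge, tops 14 mm above the board. To free it slide it 36 to 60 mm straight up-slope, then lift.
- bay_middle (a point): Home of the middle bay, as bay_left.
- bay_right (a point): Home of the right bay, as bay_left.
- lamp: Strip lamp over the stand: 28 mm tube, 430 mm along y, with a 34 mm wide reflector on top. Origin: tube's centre, 302 mm above the bench, 135 mm beyond the stand's origin. It hangs about 30 mm beyond and 120 mm above the eyes, so an upright gripper strikes it there: lean in square to the slope. 12 mm posts at y +-212, 75 mm farther back.
- tray: Red reject tray, fixed, in front of the stand to the left or right: 150 x 150 mm outside, 5 mm walls 32 mm high, floor 5 mm thick. Origin: underside centre. The lever may reach out over a wall.
- bin: Blue bin of bolts, 150 (x) x 110 (y) x 70 mm, 0.9 kg, loose. Origin: underside centre. Leave alone.
- bottle: White oil bottle, 52 mm diameter, 150 mm tall, upright, loose, between tray and bin. Origin: centre of its base. Leave alone.
- can: Grease can, 72 mm diameter, 85 mm tall, upright, loose, right of the stand. Origin: centre of its base. Leave alone.
- hammer: Hammer lying loose on the bench left of the stand, handle towards its -x; origin under its middle. Leave alone.

How it is judged:
On the way, in this order (a step that is already met when the one before it is completed fails the run):
1. the lever in the left bay is pushed to the left end of its play (((distance between gearbox_a and bay_left below 0.02 m and value of joint lever_a above 0.008 rad and velocity of joint lever_a between -0.1 and 0.1 rad/s and contact force between the fingers and gearbox_a above 1.5 N) or (distance between gearbox_b and bay_left below 0.02 m and value of joint lever_b above 0.008 rad and velocity of joint lever_b between -0.1 and 0.1 rad/s and contact force between the fingers and gearbox_b above 1.5 N) or (distance between gearbox_c and bay_left below 0.02 m and value of joint lever_c above 0.008 rad and velocity of joint lever_c between -0.1 and 0.1 rad/s and contact force between the fingers and gearbox_c above 1.5 N))), for 0.1 s.
2. then the same lever is pushed to the right end of its play (((distance between gearbox_a and bay_left below 0.02 m and value of joint lever_a below -0.008 rad and velocity of joint lever_a between -0.1 and 0.1 rad/s and contact force between the fingers and gearbox_a above 1.5 N) or (distance between gearbox_b and bay_left below 0.02 m and value of joint lever_b below -0.008 rad and velocity of joint lever_b between -0.1 and 0.1 rad/s and contact force between the fingers and gearbox_b above 1.5 N) or (distance between gearbox_c and bay_left below 0.02 m and value of joint lever_c below -0.008 rad and velocity of joint lever_c between -0.1 and 0.1 rad/s and contact force between the fingers and gearbox_c above 1.5 N))), for 0.1 s.
3. the lever in the middle bay is pushed to the left end of its play (((distance between gearbox_a and bay_middle below 0.02 m and value of joint lever_a above 0.008 rad and velocity of joint lever_a between -0.1 and 0.1 rad/s and contact force between the fingers and gearbox_a above 1.5 N) or (distance between gearbox_b and bay_middle below 0.02 m and value of joint lever_b above 0.008 rad and velocity of joint lever_b between -0.1 and 0.1 rad/s and contact force between the fingers and gearbox_b above 1.5 N) or (distance between gearbox_c and bay_middle below 0.02 m and value of joint lever_c above 0.008 rad and velocity of joint lever_c between -0.1 and 0.1 rad/s and contact force between the fingers and gearbox_c above 1.5 N))), for 0.1 s.
4. then the same lever is pushed to the right end of its play (((distance between gearbox_a and bay_middle below 0.02 m and value of joint lever_a below -0.008 rad and velocity of joint lever_a between -0.1 and 0.1 rad/s and contact force between the fingers and gearbox_a above 1.5 N) or (distance between gearbox_b and bay_middle below 0.02 m and value of joint lever_b below -0.008 rad and velocity of joint lever_b between -0.1 and 0.1 rad/s and contact force between the fingers and gearbox_b above 1.5 N) or (distance between gearbox_c and bay_middle below 0.02 m and value of joint lever_c below -0.008 rad and velocity of joint lever_c between -0.1 and 0.1 rad/s and contact force between the fingers and gearbox_c above 1.5 N))), for 0.1 s.
5. the lever in the right bay is pushed to the left end of its play (((distance between gearbox_a and bay_right below 0.02 m and value of joint lever_a above 0.008 rad and velocity of joint lever_a between -0.1 and 0.1 rad/s and contact force between the fingers and gearbox_a above 1.5 N) or (distance between gearbox_b and bay_right below 0.02 m and value of joint lever_b above 0.008 rad and velocity of joint lever_b between -0.1 and 0.1 rad/s and contact force between the fingers and gearbox_b above 1.5 N) or (distance between gearbox_c and bay_right below 0.02 m and value of joint lever_c above 0.008 rad and velocity of joint lever_c between -0.1 and 0.1 rad/s and contact force between the fingers and gearbox_c above 1.5 N))), for 0.1 s.
6. then the same lever is pushed to the right end of its play (((distance between gearbox_a and bay_right below 0.02 m and value of joint lever_a below -0.008 rad and velocity of joint lever_a between -0.1 and 0.1 rad/s and contact force between the fingers and gearbox_a above 1.5 N) or (distance between gearbox_b and bay_right below 0.02 m and value of joint lever_b below -0.008 rad and velocity of joint lever_b between -0.1 and 0.1 rad/s and contact force between the fingers and gearbox_b above 1.5 N) or (distance between gearbox_c and bay_right below 0.02 m and value of joint lever_c below -0.008 rad and velocity of joint lever_c between -0.1 and 0.1 rad/s and contact force between the fingers and gearbox_c above 1.5 N))), for 0.1 s.
7. only then a gearbox is taken out of its bay (((distance between gearbox_a and bay_left above 0.05 m and distance between gearbox_a and bay_middle above 0.05 m and distance between gearbox_a and bay_right above 0.05 m) or (distance between gearbox_b and bay_left above 0.05 m and distance between gearbox_b and bay_middle above 0.05 m and distance between gearbox_b and bay_right above 0.05 m) or (distance between gearbox_c and bay_left above 0.05 m and distance between gearbox_c and bay_middle above 0.05 m and distance between gearbox_c and bay_right above 0.05 m))), for 0.1 s.
At the end, for the whole second after the job is handed in: The worn gearbox lies flat (within 6 degrees) with its foot plate on the tray's floor, its origin within 50 mm of the tray's middle each way, its lever more than 0.05 rad over to the right, at rest and let go; the other two gearboxes lie at rest on the slope, each within 10 mm of a bay's home point (((x of gearbox_a in the frame of tray between -0.05 and 0.05 m and y of gearbox_a in the frame of tray between -0.05 and 0.05 m and z of gearbox_a in the frame of tray between 0 and 0.012 m and angle between gearbox_a's own z axis and vertical below 0.1 rad and value of joint lever_a below -0.05 rad and contact force between the fingers and gearbox_a below 0.1 N and (distance between gearbox_b and bay_left below 0.01 m or distance between gearbox_b and bay_middle below 0.01 m or distance between gearbox_b and bay_right below 0.01 m) and angle between gearbox_b's own z axis and vertical between 0.41 and 0.57 rad and (distance between gearbox_c and bay_left below 0.01 m or distance between gearbox_c and bay_middle below 0.01 m or distance between gearbox_c and bay_right below 0.01 m) and angle between gearbox_c's own z axis and vertical between 0.41 and 0.57 rad) or (x of gearbox_b in the frame of tray between -0.05 and 0.05 m and y of gearbox_b in the frame of tray between -0.05 and 0.05 m and z of gearbox_b in the frame of tray between 0 and 0.012 m and angle between gearbox_b's own z axis and vertical below 0.1 rad and value of joint lever_b below -0.05 rad and contact force between the fingers and gearbox_b below 0.1 N and (distance between gearbox_a and bay_left below 0.01 m or distance between gearbox_a and bay_middle below 0.01 m or distance between gearbox_a and bay_right below 0.01 m) and angle between gearbox_a's own z axis and vertical between 0.41 and 0.57 rad and (distance between gearbox_c and bay_left below 0.01 m or distance between gearbox_c and bay_middle below 0.01 m or distance between gearbox_c and bay_right below 0.01 m) and angle between gearbox_c's own z axis and vertical between 0.41 and 0.57 rad) or (x of gearbox_c in the frame of tray between -0.05 and 0.05 m and y of gearbox_c in the frame of tray between -0.05 and 0.05 m and z of gearbox_c in the frame of tray between 0 and 0.012 m and angle between gearbox_c's own z axis and vertical below 0.1 rad and value of joint lever_c below -0.05 rad and contact force between the fingers and gearbox_c below 0.1 N and (distance between gearbox_a and bay_left below 0.01 m or distance between gearbox_a and bay_middle below 0.01 m or distance between gearbox_a and bay_right below 0.01 m) and angle between gearbox_a's own z axis and vertical between 0.41 and 0.57 rad and (distance between gearbox_b and bay_left below 0.01 m or distance between gearbox_b and bay_middle below 0.01 m or distance between gearbox_b and bay_right below 0.01 m) and angle between gearbox_b's own z axis and vertical between 0.41 and 0.57 rad)) and linear speed of each of gearbox_a, gearbox_b, gearbox_c below 0.02 m/s); the robot touches nothing.
It fails at once if the bin, bottle, can or hammer is shoved more than 30 mm or tipped over (distance of any of bin, bottle, can, hammer from where it was at the start of the episode above 0.03 m or angle between any of bin, bottle, can's own z axis and vertical above 0.35 rad).
It fails at once if the lamp is knocked (more than 12 N) (contact force between anything else and lamp above 12 N).
It fails at once if a gearbox is dropped or thrown (faster than 0.7 m/s while not held) ((linear speed of gearbox_a above 0.7 m/s and contact force between the fingers and gearbox_a below 0.1 N) or (linear speed of gearbox_b above 0.7 m/s and contact force between the fingers and gearbox_b below 0.1 N) or (linear speed of gearbox_c above 0.7 m/s and contact force between the fingers and gearbox_c below 0.1 N)).
It also fails if it takes over 64 s, if anything falls off the work surface, if the arm or the gripper's body presses on something with over 40 N, if the wrist force passes 120 N, or if a joint passes its speed limit or range.

## Robot

A 6-joint arm with a two-finger parallel gripper is mounted at the origin on the work surface. World frame = base frame: x ahead of the robot, y to its left, z up, the work surface at z = 0. Lengths are in m, angles in rad, forces in N, time in s.
With the tool pointing down it reaches from about 0.225 to 0.725 m from the base axis. Payload 3.1 kg.
Tool frame: the origin (TCP) lies on the centre line of the jaws, within the pads' length; the fingertips stand 17 mm ahead of it and the grasp point (between the pads) lies 2 mm behind it (bot.tip_reach is the distance from the TCP to the fingertips, in m); z points along the fingers, y is the line along which they close (so a half turn about z gives the same grasp; the last joint's range is limited). The gripper opens to 85 mm and grips with 20 to 120 N. Pads are 22 mm wide; open, the fingers measure 114 mm over their backs; the gripper's body (76 mm by 85 mm) begins 54 mm behind the grasp point. The pads swing forward as they close: fully open they stand 13 mm farther back than shut.
Start: joints at [1.034, 0.048, 0.099, 1.622, 0, 1.443], TCP at [0.209, 0.482, 0.248] pointing down, gripper open.
Joint ranges: [-2.91, 2.91], [-0.99, 1.94], [-1.21, 1.42], [-2.12, 2.29], [-1.49, 1.47], [-3.14, 3.14]. Speed limits (rad/s): [2.79, 2.79, 3.14, 3.14, 3.14, 3.14].

## Interface

Orientations are given as a unit quaternion [w, x, y, z].
In Python, from bench import bot, eyes gives the robot as it stands.
- The arm moves only by the tool carry_out, never from a script. Its argument "series" is a list of rows, each a list of 2 entries, a list of its own where there are three numbers: the shift along the tool's x, y, z in cm, then the turn, a rotation vector about the tool's x, y, z in rad. A call has exactly 5 rows; each row is the pose to reach, as a shift and turn from the pose commanded when the call began, along the tool's axes at that moment; what a row does not reach only later rows make up. A row lasts 1/10 s, in which the tool goes at most 50 mm and 8.59 degrees, less where a joint would pass 70% of its speed; a pose out of reach is approached as far as the arm can. A call with a gripper value outside its range is refused whole. "grip" is the opening, from 0 (shut) to 1 (fully open), set as the call begins (left out, the last holds). The fingers move at their own pace and stop on an object; the grip force is fixed at half the most. Time passes only in rows, so rows that repeat a pose let the fingers close, or fill a call up. It gives the time, the measured TCP pose, the force, the opening and the grip force at its end, in the units of the state.
- bot.get_obs(): the state, without advancing time (a new reading comes with each control period).
- eyes.camera(name): name is "scene" or "top" or "wrist"; returns the picture (480x640x3 uint8, red, green, blue); there is no depth.
- eyes.camera_params(name): a dict with "intrinsics" (3x3 intrinsics, pixels), "extrinsics" (4x4, takes a point from camera to world coordinates); the wrist camera has in their place "hand_eye" (4x4, takes a point from camera to tool coordinates, whose origin is the TCP and whose axes are the flange's). Camera axes: x right, y down, z forward; pixel columns grow to the right and rows downward; lengths in m; the calibration is good to about 2 mm. A picture is of the moment at which its call begins: read the wrist's pose just before it. camera_params takes no time and is no camera call.
- bot.finish_job(): hands the job in; it is judged then, once.
The state is a dict: "time_s": time; "joint_pos": joint angles; "qvel": joint speeds; "joint_torque": joint torques, N m; "position": TCP position; "tcp_rot": TCP orientation; "force": force on the tool from outside, world axes, zero at the start; "torque": the same for the moment, N m; "opening": finger opening in m; "grip_force": force on a finger pad.
Only numpy, scipy, OpenCV 4.12 (cv2) and the standard library are available. Lean on these libraries where they do the work, as an engineer would, in place of code of your own. Each camera call takes 0.05 s, during which the arm holds its last target. There are 200 camera calls.

## Working session

There is one attempt and no reset: what is moved stays moved. The work goes in short steps, Python scripts to look and compute and a tool call to move; the robot and the scene stay as the last step left them, time stands still between calls to the robot, and variables do not carry over. Pictures are saved under pics/ and viewed, at most 11 in all, crops included, and the job is handed in when it is done.

Besides the shell and the picture viewer there is one more tool, called by a JSON object that holds its "op" and its "data". carry_out: Moves the arm, as the interface text tells. Its arguments: {"type":"object","properties":{"series":{"type":"array","items":{"type":"array"}},"grip":{"type":"number"}},"required":["series"]}

```bash
ls; mkdir -p pics
python3 - <<'E'
from bench import bot, eyes
import cv2, numpy as np, json
np.set_printoptions(precision=4,suppress=True)
o=bot.get_obs(); print(o, bot.tip_reach)
for n in("scene","top","wrist"):
    p=eyes.camera_params(n); print(n,p)
    im=eyes.camera(n); cv2.imwrite(f"pics/{n}0.png",im[:,:,::-1])
E
```

```text
pics
{'time_s': 0.0, 'joint_pos': array([ 1.0342,  0.0488,  0.0976,  1.622 , -0.    ,  1.443 ]), 'qvel': array([-0.0011, -0.    ,  0.0005, -0.0007,  0.0007, -0.0005]), 'joint_torque': array([  0.0001, -33.878 ,  32.0017,   0.0201,  -0.    ,  -0.    ]), 'position': array([0.2084, 0.4812, 0.2471]), 'tcp_rot': array([-0.0004,  0.203 ,  0.9792, -0.0011]), 'force': array([-0.8818,  0.0028, -0.6   ]), 'torque': array([-0.0604,  0.0098,  0.0473]), 'grip_force': 0.0, 'opening': 0.08517870062356062} 0.017
scene {'intrinsics': array([[485.9563,   0.    , 320.3049],
       [  0.    , 485.9563, 239.4155],
       [  0.    ,   0.    ,   1.    ]]), 'extrinsics': array([[ 0.9907, -0.1286,  0.045 ,  0.4748],
       [-0.1362, -0.9398,  0.3134, -0.4021],
       [ 0.002 , -0.3166, -0.9485,  1.4206],
       [ 0.    ,  0.    ,  0.    ,  1.    ]])}
top {'intrinsics': array([[618.6621,   0.    , 320.7519],
       [  0.    , 618.6621, 238.2607],
       [  0.    ,   0.    ,   1.    ]]), 'extrinsics': array([[ 0.0228, -0.9977,  0.0639,  0.4374],
       [-0.9997, -0.0227,  0.0013,  0.0155],
       [ 0.0002, -0.0639, -0.998 ,  1.8773],
       [ 0.    ,  0.    ,  0.    ,  1.    ]])}
wrist {'intrinsics': array([[432.843 ,   0.    , 319.5237],
       [  0.    , 432.843 , 242.0127],
       [  0.    ,   0.    ,   1.    ]]), 'hand_eye': array([[-0.0005, -0.9461, -0.3238,  0.0839],
       [ 1.    , -0.0004, -0.0004, -0.0008],
       [ 0.0002, -0.3238,  0.9461, -0.1253],
       [ 0.    ,  0.    ,  0.    ,  1.    ]])}
```

View pics/scene0.png

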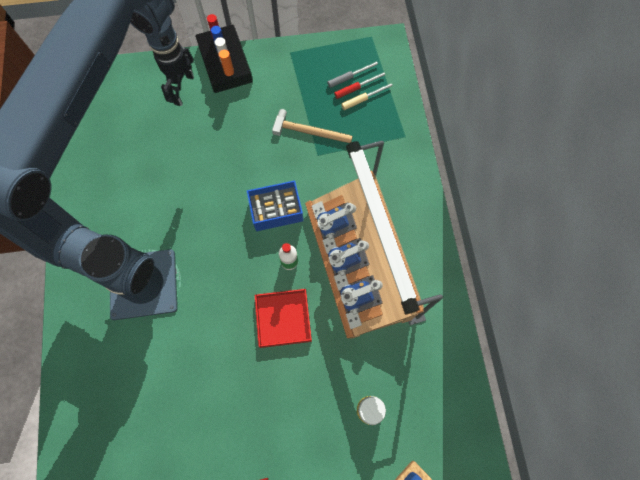

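View pics/top0.png

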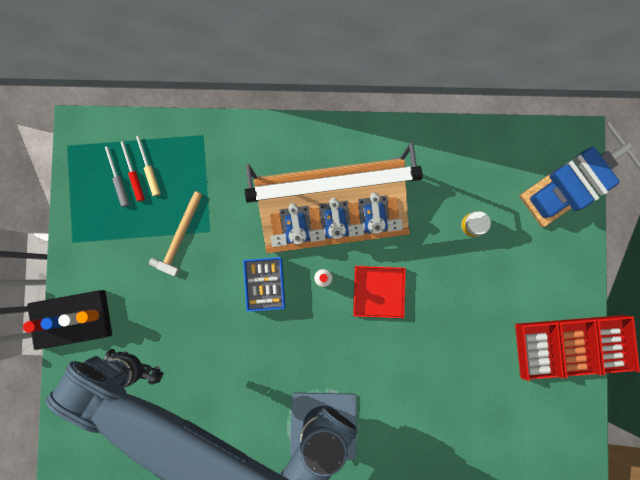

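The scene view shows the stand at (365,255) with three gearboxes, tray (283,318), bottle (288,255), bin (275,205), can (371,410) and hammer (312,130). In the top view the lamp runs (252,194)–(416,173), with the eyes near (296,237), (334,232) and (377,227), and the tray at (380,292).

```bash
cat > h.py <<'E'
from bench import bot, eyes
import cv2, numpy as np
from scipy.spatial.transform import Rotation as R
np.set_printoptions(precision=4,suppress=True)
def q2R(q): return R.from_quat(np.roll(q,-1)).as_matrix()
def cam(n):
    p=eyes.camera_params(n)
    if n!="wrist": E=p["extrinsics"]
    else:
        o=bot.get_obs(); T=np.eye(4); T[:3,:3]=q2R(o["tcp_rot"]); T[:3,3]=o["position"]; E=T@p["hand_eye"]
    return p["intrinsics"],E
def ray(c,uv):
    K,E=c; d=E[:3,:3]@np.linalg.solve(K,[uv[0],uv[1],1.]); return E[:3,3],d/np.linalg.norm(d)
def onz(c,uv,z):
    o,d=ray(c,uv); return o+d*(z-o[2])/d[2]
def onplane(c,uv,p,n):
    o,d=ray(c,uv); return o+d*(np.dot(p-o,n)/np.dot(d,n))
def tri(rs):
    A=sum(np.eye(3)-np.outer(d,d) for o,d in rs); b=sum((np.eye(3)-np.outer(d,d))@o for o,d in rs); return np.linalg.solve(A,b)
def proj(c,P):
    K,E=c; q=K@(E[:3,:3].T@(np.asarray(P)-E[:3,3])); return q[:2]/q[2]
def stand(o,yaw):
    "origin, (up-slope x, left y, normal z) columns"
    c,s=np.cos(yaw),np.sin(yaw); a=np.radians(28)
    ex=np.array([c,s,0]); ey=np.array([-s,c,0]); ez=np.array([0,0,1.])
    return np.column_stack([ex*np.cos(a)+ez*np.sin(a),ey,-ex*np.sin(a)+ez*np.cos(a)])
E
python3 - <<'E'
from h import *
t=cam("top"); s=cam("scene")
im=cv2.imread("pics/top0.png"); 
cv2.imwrite("pics/crop1.png",cv2.resize(im[150:330,235:435],None,fx=3.9,fy=3.3,interpolation=cv2.INTER_CUBIC)[:594,:780])
hsv=cv2.cvtColor(im,cv2.COLOR_BGR2HSV)
def blob(m,box):
    z=np.zeros_like(m); x0,y0,x1,y1=box; z[y0:y1,x0:x1]=m[y0:y1,x0:x1]
    n,l,st,ce=cv2.connectedComponentsWithStats(z); i=1+np.argmax(st[1:,4]); return np.argwhere(l==i)[:,::-1].astype(np.float32)
red=cv2.inRange(hsv,(0,150,80),(8,255,255))|cv2.inRange(hsv,(172,150,80),(180,255,255))
p=blob(red,(340,250,430,330)); r=cv2.minAreaRect(p); c=cv2.boxPoints(r)
print("tray",r,[onz(t,q,0.032)[:2] for q in c], onz(t,r[0],0.03))
wh=cv2.inRange(hsv,(0,0,200),(180,40,255))
p=blob(wh,(240,160,430,210)); r=cv2.minAreaRect(p); c=cv2.boxPoints(r)
print("lamp",r,[onz(t,q,0.31)[:2] for q in c], onz(t,r[0],0.31), len(p))
for n,uv,z in(("frontL",(266,250),.03),("frontR",(409,233),.03),("bottle",(323,278),.15),("bin",(264,284),.07),("can",(477,223),.085)): print(n,onz(t,uv,z))
E
```

```text
tray ((379.08135986328125, 291.6407470703125), (51.00416946411133, 50.55615997314453), 1.9749339818954468) [array([ 0.3268, -0.0822]), array([ 0.4765, -0.0845]), array([ 0.4748, -0.2364]), array([ 0.325 , -0.2334])] [ 0.4005 -0.1593  0.03  ]
lamp ((332.8561096191406, 182.90907287597656), (12.855738639831543, 156.60032653808594), 82.48784637451172) [array([0.6656, 0.1898]), array([ 0.7273, -0.2056]), array([ 0.6946, -0.2103]), array([0.6329, 0.1846])] [ 0.6801 -0.0102  0.31  ] 2001
frontL [0.5168 0.1806 0.03  ]
frontR [ 0.5775 -0.2459  0.03  ]
bottle [0.4372 0.0089 0.15  ]
bin [0.4159 0.1801 0.07  ]
can [ 0.607  -0.4354  0.085 ]
```

View pics/crop1.png

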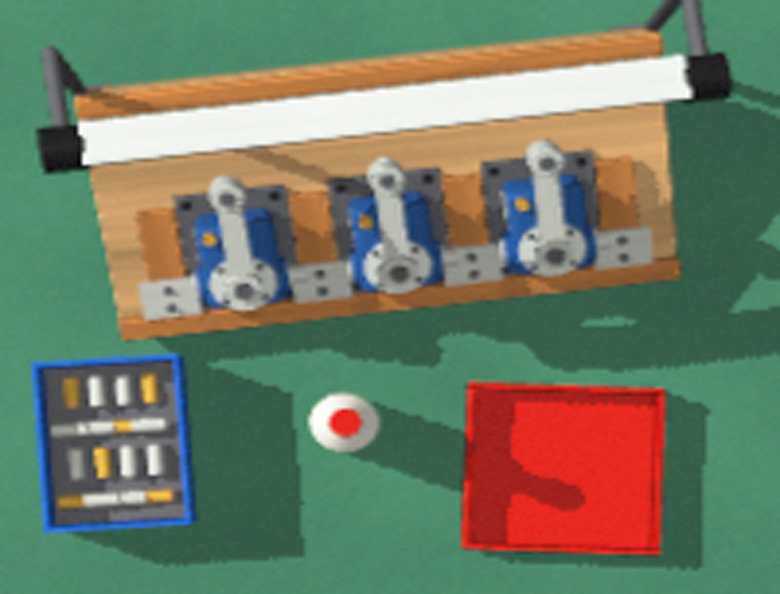

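The crop shows the eyes at crop (227,193), (387,175) and (545,157), which is full-image (293.2,208.5), (334.2,203.0) and (374.7,197.6). The tray is empty, and the lamp sits well up-slope of the eyes. The stand origin comes out near (0.547,-0.031) with yaw about 0.148.

```bash
cat >> h.py <<'E'
O=np.array([.547,-.031,0.]); YAW=.148
import json,os
if os.path.exists("pose.json"): _p=json.load(open("pose.json")); O=np.array(_p["O"]); YAW=_p["yaw"]
S=stand(O,YAW)
B0=O+[0,0,.03]
def sp(x,y,z): return B0+S@np.array([x,y,z])    # slope coords (m): up from front edge, left, normal
def gb(i,x,y,z): return sp(.075+x,(.115,0,-.115)[i]+y,z)  # gearbox i coords in bay
TS=np.column_stack([-S[:,0],S[:,1],-S[:,2]])  # tool square to slope
# check handedness
TS=np.column_stack([-S[:,0],np.cross(-S[:,2],-S[:,0]),-S[:,2]])
def go(P,Rt=None):
    "shift (cm) and turn in tool axes from the measured pose"
    o=bot.get_obs(); Rm=q2R(o["tcp_rot"]); d=Rm.T@(P-o["position"])*100
    rv=R.from_matrix(Rm.T@(TS if Rt is None else Rt)).as_rotvec()
    print("t",round(o["time_s"],2),"shift cm",d,"turn",rv,"open",o["opening"],"F",o["force"])
E
python3 - <<'E'
from h import *
t=cam("top")
s=cam("scene")
print(S)
for i,(uv) in enumerate([(293.2,208.5),(334.2,203.0),(374.7,197.6)]):
    print("top ray",onz(t,uv,.166),"model",gb(i,.075,0,.074),proj(s,gb(i,.075,0,.074)))
go(gb(0,.075,0,.16))
im=cv2.imread("pics/scene0.png")
cv2.imwrite("pics/crop2.png",cv2.resize(im[170:340,300:430],None,fx=4,fy=3.5,interpolation=cv2.INTER_CUBIC))
E
```

```text
[[ 0.8733 -0.1475 -0.4643]
 [ 0.1302  0.9891 -0.0692]
 [ 0.4695  0.      0.8829]]
top ray [0.6281 0.0961 0.166 ] model [0.6267 0.0971 0.1658] [349.0239 206.5922]
top ray [ 0.6461 -0.0175  0.166 ] model [ 0.6436 -0.0166  0.1658] [361.6847 244.3115]
top ray [ 0.6638 -0.1299  0.166 ] model [ 0.6606 -0.1303  0.1658] [375.0337 284.0808]
t 0.15 shift cm [-50.2193 -20.7618   0.5926] turn [-0.1378 -0.4767 -0.5451] open 0.08541908835177904 F [-0.0724 -0.3907  0.4179]
```

View pics/crop2.png

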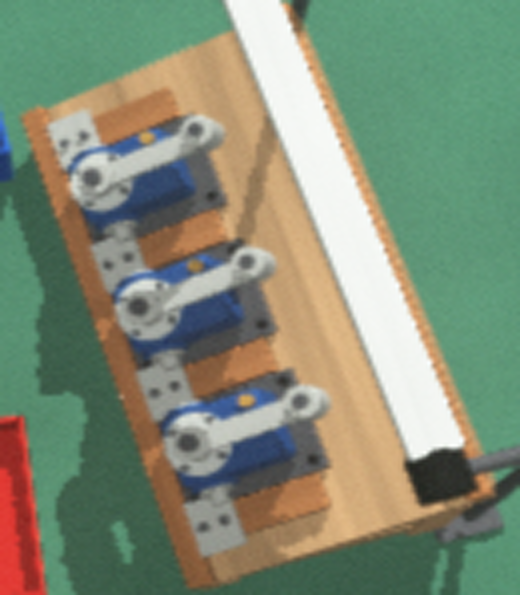

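The scene crop puts the eyes at full-image (349,207), (362,245) and (375.5,284.6), within about 0.5 px of the stand model. That is good enough to move.

{"op": "carry_out", "data": {"series": [[[-5,-2,0],[-0.03,-0.1,-0.11]],[[-10,-4,0],[-0.06,-0.2,-0.22]],[[-15,-6.2,0],[-0.09,-0.3,-0.33]],[[-20,-8.2,0],[-0.12,-0.4,-0.44]],[[-25,-10.3,0.3],[-0.138,-0.477,-0.545]]], "grip": 0.6}}

```text
time_s: 0.65
position: [0.381, 0.3043, 0.2463]
tcp_rot: [0.241, -0.07, 0.968, 0.019]
force: [0.5, -0.1, 0.7]
opening: 0.0515
grip_force: 0.0
```

```bash
echo '{"O":[0.549,-0.031,0],"yaw":0.152}'>pose.json
python3 - <<'E'
from h import *
go(gb(0,.06,0,.15))
E
```

```text
t 0.65 shift cm [-13.7056 -24.085    9.5173] turn [-0.0007 -0.001  -0.007 ] open 0.05145874178737423 F [ 0.4681 -0.12    0.6963]
```

{"op": "carry_out", "data": {"series": [[[-2,-4.5,0],[0,0,0]],[[-4,-9,1],[0,0,0]],[[-6.5,-13,2],[0,0,0]],[[-9,-17,4],[0,0,0]],[[-11,-21,6],[0,0,-0.007]]]}}

```text
time_s: 1.15
position: [0.535, 0.1133, 0.2444]
tcp_rot: [0.24, -0.071, 0.968, 0.018]
force: [0.6, 0.1, 0.4]
opening: 0.0513
grip_force: 0.0
```

{"op": "carry_out", "data": {"series": [[[-1.5,-2,2],[0,0,0]],[[-2.5,-3,3.2],[0,0,0]],[[-2.7,-3.1,3.5],[0,0,0]],[[-2.7,-3.1,3.5],[0,0,0]],[[-2.7,-3.1,3.5],[0,0,0]]]}}

```text
time_s: 1.65
position: [0.5773, 0.0911, 0.2251]
tcp_rot: [0.239, -0.071, 0.968, 0.019]
force: [0.1, -0.6, 0.1]
opening: 0.0511
grip_force: 0.0
```

Run:
```python
from h import *
go(gb(0,.075,0,.06))
c=cam("wrist"); im=eyes.camera("wrist"); print(proj(c,gb(0,.075,0,.074)),proj(c,gb(0,-.015,0,.059)),proj(c,gb(1,.075,0,.074)),proj(c,gb(1,-.015,0,.059)))
cv2.imwrite("pics/w1.png",im[:,:,::-1])
```

```text
t 1.65 shift cm [-1.789  -0.1266  9.0344] turn [-0.0005 -0.0052 -0.0051] open 0.05108703450343084 F [ 0.1462 -0.622   0.1226]
[318.3125 302.4131] [317.2033 120.647 ] [ 96.5644 303.4716] [ 80.1687 122.0245]
```

View pics/w1.png

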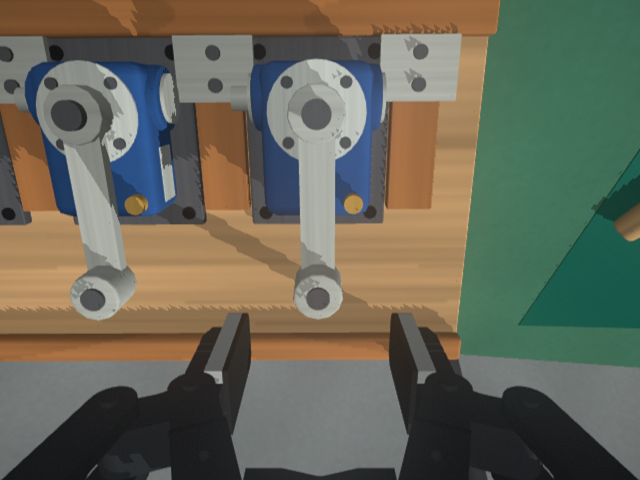

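The wrist view shows the left eye at (317,299), predicted (318,302), and the middle eye at (92,299). The alignment is good, and the fingers straddle the left eye laterally, so I'll lower over it.

{"op": "carry_out", "data": {"series": [[[-1.6,-0.1,2],[0,0,0]],[[-1.6,-0.1,4.5],[0,0,0]],[[-1.6,-0.1,7],[0,0,0]],[[-1.6,-0.1,9],[0,0,0]],[[-1.6,-0.1,9],[0,0,0]]]}}

```text
time_s: 2.2
position: [0.6313, 0.0987, 0.149]
tcp_rot: [0.236, -0.071, 0.969, 0.019]
force: [0.2, 0.3, -0.7]
opening: 0.051
grip_force: 0.0
```

{"op": "carry_out", "data": {"series": [[[0,0.4,0],[0,0,0]],[[0,0.7,0],[0,0,0]],[[0,1.0,0],[0,0,0]],[[0,1.0,0],[0,0,0]],[[0,1.0,0],[0,0,0]]]}}

```text
time_s: 2.7
position: [0.6322, 0.1077, 0.1537]
tcp_rot: [0.24, -0.071, 0.968, 0.018]
force: [0.1, -0.7, -0.9]
opening: 0.0507
grip_force: 0.0
```

{"op": "carry_out", "data": {"series": [[[0,0.1,0],[0,0,0]],[[0,0.2,0],[0,0,0]],[[0,0.3,0],[0,0,0]],[[0,0.3,0],[0,0,0]],[[0,0.3,0],[0,0,0]]]}}

```text
time_s: 3.2
position: [0.6315, 0.1105, 0.1526]
tcp_rot: [0.239, -0.071, 0.968, 0.018]
force: [-0.2, -0.3, -0.2]
opening: 0.0513
grip_force: 0.0
```

{"op": "carry_out", "data": {"series": [[[0,0.1,0],[0,0,0]],[[0,0.2,0],[0,0,0]],[[0,0.2,0],[0,0,0]],[[0,0.2,0],[0,0,0]],[[0,0.2,0],[0,0,0]]]}}

```text
time_s: 3.7
position: [0.6314, 0.1122, 0.1527]
tcp_rot: [0.239, -0.071, 0.968, 0.018]
force: [1.4, -1.2, -0.7]
opening: 0.0513
grip_force: 0.8
```

{"op": "carry_out", "data": {"series": [[[0,0.1,0],[0,0,0]],[[0,0.2,0],[0,0,0]],[[0,0.2,0],[0,0,0]],[[0,0.2,0],[0,0,0]],[[0,0.2,0],[0,0,0]]]}}

```text
time_s: 4.2
position: [0.6314, 0.1142, 0.1531]
tcp_rot: [0.239, -0.071, 0.968, 0.018]
force: [1.7, -2.5, -0.3]
opening: 0.0508
grip_force: 1.6
```

{"op": "carry_out", "data": {"series": [[[0,0.1,0],[0,0,0]],[[0,0.2,0],[0,0,0]],[[0,0.2,0],[0,0,0]],[[0,0.2,0],[0,0,0]],[[0,0.2,0],[0,0,0]]]}}

```text
time_s: 4.7
position: [0.6312, 0.1149, 0.1534]
tcp_rot: [0.239, -0.07, 0.968, 0.017]
force: [1.8, -5.5, 0.3]
opening: 0.0513
grip_force: 3.1
```

{"op": "carry_out", "data": {"series": [[[0,-0.5,0],[0,0,0]],[[0,-1.1,0],[0,0,0]],[[0,-1.7,0],[0,0,0]],[[0,-2.2,0],[0,0,0]],[[0,-2.3,0],[0,0,0]]]}}

```text
time_s: 5.2
position: [0.634, 0.0932, 0.1524]
tcp_rot: [0.239, -0.07, 0.968, 0.018]
force: [-0.3, 0.2, 0.5]
opening: 0.0516
grip_force: 0.0
```

{"op": "carry_out", "data": {"series": [[[0,-0.1,0],[0,0,0]],[[0,-0.2,0],[0,0,0]],[[0,-0.3,0],[0,0,0]],[[0,-0.3,0],[0,0,0]],[[0,-0.3,0],[0,0,0]]]}}

```text
time_s: 5.7
position: [0.6345, 0.0908, 0.1527]
tcp_rot: [0.239, -0.071, 0.968, 0.018]
force: [0.7, 0.2, 0.6]
opening: 0.0513
grip_force: 0.0
```

{"op": "carry_out", "data": {"series": [[[0,-0.1,0],[0,0,0]],[[0,-0.2,0],[0,0,0]],[[0,-0.3,0],[0,0,0]],[[0,-0.3,0],[0,0,0]],[[0,-0.3,0],[0,0,0]]]}}

```text
time_s: 6.2
position: [0.635, 0.0877, 0.1527]
tcp_rot: [0.239, -0.071, 0.968, 0.018]
force: [0.1, 0.9, 0.0]
opening: 0.0508
grip_force: 0.2
```

{"op": "carry_out", "data": {"series": [[[0,-0.1,0],[0,0,0]],[[0,-0.2,0],[0,0,0]],[[0,-0.2,0],[0,0,0]],[[0,-0.2,0],[0,0,0]],[[0,-0.2,0],[0,0,0]]]}}

```text
time_s: 6.7
position: [0.6352, 0.0856, 0.1527]
tcp_rot: [0.239, -0.071, 0.968, 0.018]
force: [0.5, 0.8, 0.3]
opening: 0.0511
grip_force: 0.1
```

{"op": "carry_out", "data": {"series": [[[0,-0.1,0],[0,0,0]],[[0,-0.2,0],[0,0,0]],[[0,-0.3,0],[0,0,0]],[[0,-0.3,0],[0,0,0]],[[0,-0.3,0],[0,0,0]]]}}

```text
time_s: 7.2
position: [0.6359, 0.083, 0.153]
tcp_rot: [0.239, -0.071, 0.968, 0.018]
force: [0.7, 2.2, 0.0]
opening: 0.0512
grip_force: 1.1
```

{"op": "carry_out", "data": {"series": [[[0,-0.1,0],[0,0,0]],[[0,-0.2,0],[0,0,0]],[[0,-0.3,0],[0,0,0]],[[0,-0.3,0],[0,0,0]],[[0,-0.3,0],[0,0,0]]]}}

```text
time_s: 7.7
position: [0.636, 0.0818, 0.1533]
tcp_rot: [0.239, -0.072, 0.968, 0.02]
force: [-0.7, 6.8, 2.0]
opening: 0.0518
grip_force: 3.3
```

The left gearbox's total span less the finger gap was about 8 mm, including bay clearance and flex, so it's sound. A worn one would give over 20 mm. Next is the middle bay.

{"op": "carry_out", "data": {"series": [[[0,1.3,0],[0,0,0]],[[0,1.3,-5],[0,0,0]],[[0,-3.6,-5],[0,0,0]],[[0,-8.5,-5],[0,0,0]],[[0,-10,-5],[0,0,0]]]}}

```text
time_s: 8.2
position: [0.6278, -0.027, 0.197]
tcp_rot: [0.239, -0.068, 0.969, 0.016]
force: [0.0, 1.1, -0.8]
opening: 0.0508
grip_force: 0.0
```

Run:
```python
from h import *
go(gb(1,.075,0,.06))
c=cam("wrist"); im=eyes.camera("wrist"); print([proj(c,gb(i,.075,0,.074)) for i in range(3)])
cv2.imwrite("pics/w2.png",im[:,:,::-1])
```

```text
t 8.2 shift cm [-0.2529  0.8345  5.0558] turn [-0.0072 -0.0056 -0.0092] open 0.05080755501460021 F [ 0.0135  1.0642 -0.8005]
[array([616.7283, 311.2205]), array([340.6876, 312.6358]), array([ 68.1524, 314.0332])]
```

View pics/w2.png

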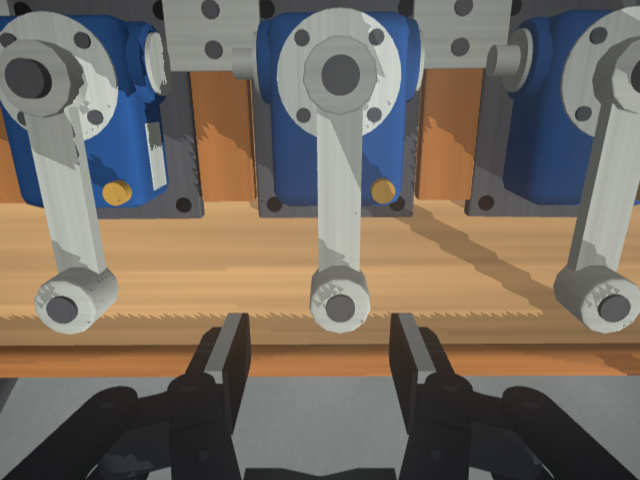

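The wrist view shows the middle eye at (340,307), so the tool is about 8 mm too far right. I'll correct that and lower.

{"op": "carry_out", "data": {"series": [[[-0.2,0.8,0],[0,0,0]],[[-0.2,0.8,2.5],[0,0,0]],[[-0.2,0.8,5],[0,0,0]],[[-0.2,1.3,5],[0,0,0]],[[-0.2,1.7,5],[0,0,0]]]}}

```text
time_s: 8.75
position: [0.6486, -0.0, 0.1519]
tcp_rot: [0.237, -0.071, 0.969, 0.019]
force: [1.0, -1.6, 0.4]
opening: 0.0512
grip_force: 0.3
```

{"op": "carry_out", "data": {"series": [[[0,0.1,0],[0,0,0]],[[0,0.2,0],[0,0,0]],[[0,0.3,0],[0,0,0]],[[0,0.4,0],[0,0,0]],[[0,0.4,0],[0,0,0]]]}}

```text
time_s: 9.25
position: [0.6496, 0.0017, 0.1543]
tcp_rot: [0.239, -0.071, 0.968, 0.018]
force: [-0.9, -0.6, -0.1]
opening: 0.0511
grip_force: 0.2
```

{"op": "carry_out", "data": {"series": [[[0,0.1,0],[0,0,0]],[[0,0.2,0],[0,0,0]],[[0,0.3,0],[0,0,0]],[[0,0.3,0],[0,0,0]],[[0,0.3,0],[0,0,0]]]}}

```text
time_s: 9.75
position: [0.6488, 0.005, 0.1533]
tcp_rot: [0.239, -0.071, 0.968, 0.018]
force: [0.4, 0.2, -0.3]
opening: 0.0512
grip_force: 0.2
```

{"op": "carry_out", "data": {"series": [[[0,0.1,0],[0,0,0]],[[0,0.2,0],[0,0,0]],[[0,0.2,0],[0,0,0]],[[0,0.2,0],[0,0,0]],[[0,0.2,0],[0,0,0]]]}}

```text
time_s: 10.25
position: [0.6485, 0.007, 0.1533]
tcp_rot: [0.239, -0.071, 0.968, 0.018]
force: [1.0, 0.9, -0.1]
opening: 0.0512
grip_force: 0.0
```

The lever has moved about 7 mm against drag only, so the middle one looks worn. I'll continue to its stop.

{"op": "carry_out", "data": {"series": [[[0,0.1,0],[0,0,0]],[[0,0.2,0],[0,0,0]],[[0,0.3,0],[0,0,0]],[[0,0.3,0],[0,0,0]],[[0,0.3,0],[0,0,0]]]}}

```text
time_s: 10.75
position: [0.6484, 0.0096, 0.1537]
tcp_rot: [0.239, -0.071, 0.968, 0.018]
force: [2.4, -2.0, -0.6]
opening: 0.0514
grip_force: 1.2
```

{"op": "carry_out", "data": {"series": [[[0,0.1,0],[0,0,0]],[[0,0.2,0],[0,0,0]],[[0,0.2,0],[0,0,0]],[[0,0.2,0],[0,0,0]],[[0,0.2,0],[0,0,0]]]}}

```text
time_s: 11.25
position: [0.6482, 0.0104, 0.1539]
tcp_rot: [0.239, -0.07, 0.968, 0.017]
force: [1.2, -6.0, -0.1]
opening: 0.0511
grip_force: 2.7
```

Left stop reached at 6 N. Now the right.

{"op": "carry_out", "data": {"series": [[[0,-0.6,0],[0,0,0]],[[0,-1.2,0],[0,0,0]],[[0,-1.8,0],[0,0,0]],[[0,-2.3,0],[0,0,0]],[[0,-2.5,0],[0,0,0]]]}}

```text
time_s: 11.75
position: [0.6515, -0.0134, 0.1533]
tcp_rot: [0.239, -0.07, 0.968, 0.018]
force: [0.5, -0.2, -0.4]
opening: 0.0513
grip_force: 0.0
```

{"op": "carry_out", "data": {"series": [[[0,-0.3,0],[0,0,0]],[[0,-0.6,0],[0,0,0]],[[0,-0.9,0],[0,0,0]],[[0,-1.2,0],[0,0,0]],[[0,-1.4,0],[0,0,0]]]}}

```text
time_s: 12.25
position: [0.6537, -0.0269, 0.1535]
tcp_rot: [0.239, -0.071, 0.968, 0.018]
force: [0.9, 0.4, 0.1]
opening: 0.0509
grip_force: 0.4
```

{"op": "carry_out", "data": {"series": [[[0,-0.2,0],[0,0,0]],[[0,-0.3,0],[0,0,0]],[[0,-0.5,0],[0,0,0]],[[0,-0.5,0],[0,0,0]],[[0,-0.5,0],[0,0,0]]]}}

```text
time_s: 12.75
position: [0.6541, -0.032, 0.1532]
tcp_rot: [0.239, -0.071, 0.968, 0.018]
force: [-0.7, -0.8, 0.4]
opening: 0.0516
grip_force: 0.0
```

{"op": "carry_out", "data": {"series": [[[0,-0.1,0],[0,0,0]],[[0,-0.2,0],[0,0,0]],[[0,-0.3,0],[0,0,0]],[[0,-0.3,0],[0,0,0]],[[0,-0.3,0],[0,0,0]]]}}

```text
time_s: 13.25
position: [0.6547, -0.0348, 0.1533]
tcp_rot: [0.239, -0.071, 0.968, 0.018]
force: [0.3, -0.6, 0.2]
opening: 0.0512
grip_force: 0.1
```

{"op": "carry_out", "data": {"series": [[[0,-0.1,0],[0,0,0]],[[0,-0.2,0],[0,0,0]],[[0,-0.3,0],[0,0,0]],[[0,-0.3,0],[0,0,0]],[[0,-0.3,0],[0,0,0]]]}}

```text
time_s: 13.75
position: [0.6552, -0.0378, 0.1534]
tcp_rot: [0.239, -0.071, 0.968, 0.018]
force: [-0.3, -0.3, 0.2]
opening: 0.0509
grip_force: 0.2
```

{"op": "carry_out", "data": {"series": [[[0,-0.1,0],[0,0,0]],[[0,-0.2,0],[0,0,0]],[[0,-0.3,0],[0,0,0]],[[0,-0.3,0],[0,0,0]],[[0,-0.3,0],[0,0,0]]]}}

```text
time_s: 14.25
position: [0.6559, -0.0401, 0.1537]
tcp_rot: [0.239, -0.071, 0.968, 0.019]
force: [1.6, 5.4, 0.8]
opening: 0.0513
grip_force: 1.9
```

{"op": "carry_out", "data": {"series": [[[0,-0.1,0],[0,0,0]],[[0,-0.2,0],[0,0,0]],[[0,-0.2,0],[0,0,0]],[[0,-0.2,0],[0,0,0]],[[0,-0.2,0],[0,0,0]]]}}

```text
time_s: 14.75
position: [0.656, -0.0408, 0.1539]
tcp_rot: [0.239, -0.072, 0.968, 0.02]
force: [1.3, 7.4, 2.2]
opening: 0.0513
grip_force: 3.3
```

The middle gearbox is worn, with about 26 mm of span against 8, and its lever now lies to the right. Now the right bay.

{"op": "carry_out", "data": {"series": [[[0,1.3,0],[0,0,0]],[[0,1.3,-5],[0,0,0]],[[0,-3,-5],[0,0,0]],[[0,-7.5,-5],[0,0,0]],[[0,-8.7,-5],[0,0,0]]]}}

```text
time_s: 15.25
position: [0.6456, -0.1369, 0.198]
tcp_rot: [0.239, -0.068, 0.969, 0.015]
force: [-0.3, 0.5, -0.4]
opening: 0.0512
grip_force: 0.0
```

Run:
```python
from h import *
go(gb(2,.075,0,.06))
c=cam("wrist"); im=eyes.camera("wrist"); print([proj(c,gb(i,.075,0,.074)) for i in range(3)])
cv2.imwrite("pics/w3.png",im[:,:,::-1])
```

```text
t 15.25 shift cm [-0.1217  0.4728  5.1035] turn [-0.008  -0.0055 -0.0089] open 0.05123861590980376 F [-0.2709  0.531  -0.4184]
[array([887.9714, 306.7526]), array([608.0986, 308.0363]), array([332.0356, 309.3025])]
```

View pics/w3.png

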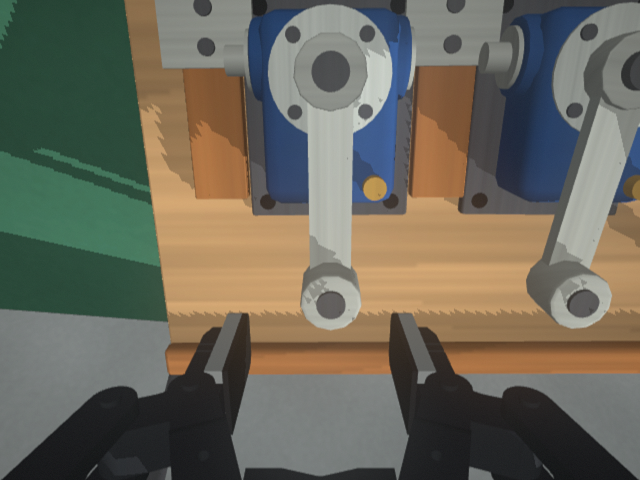

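The wrist view shows the right eye at (330,303). The middle eye is at (582,303), well right of its nominal 608, as it should be.

{"op": "carry_out", "data": {"series": [[[-0.1,0.4,0],[0,0,0]],[[-0.1,0.4,2.5],[0,0,0]],[[-0.1,0.4,5],[0,0,0]],[[-0.1,0.9,5],[0,0,0]],[[-0.1,1.3,5],[0,0,0]]]}}

```text
time_s: 15.8
position: [0.6663, -0.1139, 0.1521]
tcp_rot: [0.237, -0.071, 0.969, 0.019]
force: [0.4, -2.1, -1.7]
opening: 0.0514
grip_force: 1.0
```

{"op": "carry_out", "data": {"series": [[[0,0.1,0],[0,0,0]],[[0,0.2,0],[0,0,0]],[[0,0.3,0],[0,0,0]],[[0,0.3,0],[0,0,0]],[[0,0.3,0],[0,0,0]]]}}

```text
time_s: 16.3
position: [0.6678, -0.1133, 0.1552]
tcp_rot: [0.24, -0.071, 0.968, 0.018]
force: [1.4, -1.7, 1.0]
opening: 0.051
grip_force: 0.8
```

{"op": "carry_out", "data": {"series": [[[0,0.1,0],[0,0,0]],[[0,0.2,0],[0,0,0]],[[0,0.2,0],[0,0,0]],[[0,0.2,0],[0,0,0]],[[0,0.2,0],[0,0,0]]]}}

```text
time_s: 16.8
position: [0.6678, -0.1128, 0.1552]
tcp_rot: [0.24, -0.07, 0.968, 0.016]
force: [1.7, -5.3, 2.0]
opening: 0.0516
grip_force: 2.8
```

{"op": "carry_out", "data": {"series": [[[0,-0.6,0],[0,0,0]],[[0,-1.2,0],[0,0,0]],[[0,-1.8,0],[0,0,0]],[[0,-2.4,0],[0,0,0]],[[0,-2.6,0],[0,0,0]]]}}

```text
time_s: 17.3
position: [0.6705, -0.137, 0.1532]
tcp_rot: [0.239, -0.07, 0.968, 0.019]
force: [0.1, 0.8, -0.1]
opening: 0.0512
grip_force: 0.0
```

{"op": "carry_out", "data": {"series": [[[0,-0.1,0],[0,0,0]],[[0,-0.2,0],[0,0,0]],[[0,-0.3,0],[0,0,0]],[[0,-0.4,0],[0,0,0]],[[0,-0.4,0],[0,0,0]]]}}

```text
time_s: 17.8
position: [0.6711, -0.1402, 0.1536]
tcp_rot: [0.239, -0.071, 0.968, 0.018]
force: [0.2, 0.9, -0.5]
opening: 0.0512
grip_force: 0.3
```

{"op": "carry_out", "data": {"series": [[[0,-0.1,0],[0,0,0]],[[0,-0.2,0],[0,0,0]],[[0,-0.3,0],[0,0,0]],[[0,-0.3,0],[0,0,0]],[[0,-0.3,0],[0,0,0]]]}}

```text
time_s: 18.3
position: [0.6718, -0.143, 0.1537]
tcp_rot: [0.239, -0.071, 0.968, 0.019]
force: [1.0, 2.2, 0.0]
opening: 0.051
grip_force: 1.1
```

{"op": "carry_out", "data": {"series": [[[0,-0.1,0],[0,0,0]],[[0,-0.2,0],[0,0,0]],[[0,-0.3,0],[0,0,0]],[[0,-0.3,0],[0,0,0]],[[0,-0.3,0],[0,0,0]]]}}

```text
time_s: 18.8
position: [0.6722, -0.145, 0.1541]
tcp_rot: [0.239, -0.071, 0.968, 0.02]
force: [-0.7, 6.3, 0.7]
opening: 0.0515
grip_force: 2.7
```

{"op": "carry_out", "data": {"series": [[[0,-0.1,0],[0,0,0]],[[0,-0.1,0],[0,0,0]],[[0,-0.1,0],[0,0,0]],[[0,-0.1,0],[0,0,0]],[[0,-0.1,0],[0,0,0]]]}}

```text
time_s: 19.3
position: [0.6722, -0.1453, 0.1542]
tcp_rot: [0.239, -0.072, 0.968, 0.02]
force: [-1.1, 5.7, 2.5]
opening: 0.0512
grip_force: 3.4
```

The right one is sound as well. I'll lift, then move over the middle gearbox housing with the gripper open.

{"op": "carry_out", "data": {"series": [[[0,1.5,0],[0,0,0]],[[0,1.5,-4.8],[0,0,0]],[[1,5,-7.5],[0,0,0]],[[3,9,-8],[0,0,0]],[[5,13,-8],[0,0,0]]]}}

```text
time_s: 19.8
position: [0.573, -0.0313, 0.2046]
tcp_rot: [0.241, -0.07, 0.968, 0.016]
force: [0.5, 1.0, -0.2]
opening: 0.0513
grip_force: 0.0
```

{"op": "carry_out", "data": {"series": [[[0.8,0.4,0],[0,0,0]],[[0.8,0.4,0],[0,0,0]],[[0.8,0.4,0],[0,0,0]],[[0.8,0.4,0],[0,0,0]],[[0.8,0.4,0],[0,0,0]]], "grip": 1.0}}

```text
time_s: 20.3
position: [0.566, -0.029, 0.1983]
tcp_rot: [0.239, -0.07, 0.968, 0.018]
force: [1.0, 0.8, 0.4]
opening: 0.0854
grip_force: 0.0
```

Run:
```python
from h import *
go(gb(1,.016,0,.031))
c=cam("wrist"); im=eyes.camera("wrist"); print([proj(c,gb(1,*p)) for p in((.075,0,.074),(.055,.042,.008),(.055,-.042,.008),(.04,.029,.048),(.04,-.029,.048))])
cv2.imwrite("pics/w4.png",im[:,:,::-1])
```

```text
t 20.3 shift cm [ 0.2697  0.0893 10.9596] turn [-0.0027 -0.0042 -0.0071] open 0.08542506527477979 F [0.9659 0.7564 0.3629]
[array([323.0646, 376.8592]), array([386.6536, 288.5629]), array([258.2977, 289.2925]), array([374.7369, 294.4059]), array([270.3809, 294.9918])]
```

View pics/w4.png

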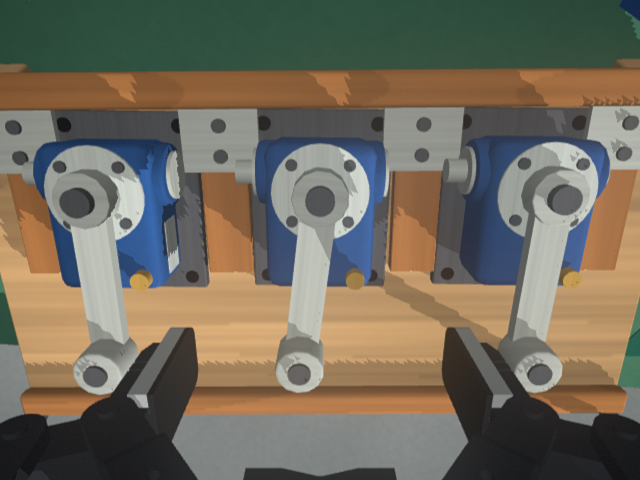

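The wrist view shows the middle housing spanning columns 265–378, centre 321 against a predicted 322.6. Its lever is over to the right with the eye at (299,375), and the others are straight. I'll descend and grip.

{"op": "carry_out", "data": {"series": [[[0.2,0.1,4],[0,0,0]],[[0.2,0.1,7],[0,0,0]],[[0.2,0.1,9.5],[0,0,0]],[[0.2,0.1,10.8],[0,0,0]],[[0.2,0.1,10.8],[0,0,0]]]}}

```text
time_s: 20.85
position: [0.6118, -0.0195, 0.0982]
tcp_rot: [0.237, -0.07, 0.969, 0.019]
force: [-0.1, 0.3, -0.6]
opening: 0.0854
grip_force: 0.0
```

Run:
```python
from h import *
go(gb(1,.016,0,.031))
```

```text
t 20.85 shift cm [-0.2625 -0.1799 -0.0749] turn [ 0.0001 -0.0096 -0.007 ] open 0.08536816475029706 F [-0.0664  0.3465 -0.5673]
```

{"op": "carry_out", "data": {"series": [[[-0.1,-0.1,0],[0,0,0]],[[-0.1,-0.1,0],[0,0,0]],[[-0.1,-0.1,0],[0,0,0]],[[-0.1,-0.1,0],[0,0,0]],[[-0.1,-0.1,0],[0,0,0]]], "grip": 0.3}}

```text
time_s: 21.35
position: [0.615, -0.0213, 0.1045]
tcp_rot: [0.241, -0.07, 0.968, 0.017]
force: [-4.8, -2.7, 7.6]
opening: 0.0568
grip_force: 67.7
```

{"op": "carry_out", "data": {"series": [[[0,0,0],[0,0,0]],[[0,0,0],[0,0,0]],[[0,0,0],[0,0,0]],[[0,0,0],[0,0,0]],[[0,0,0],[0,0,0]]]}}

```text
time_s: 21.85
position: [0.615, -0.0213, 0.1045]
tcp_rot: [0.241, -0.07, 0.968, 0.017]
force: [-4.0, -2.4, 6.5]
opening: 0.0569
grip_force: 67.7
```

Run:
```python
from h import *
go(gb(1,.016,0,.031)); o=bot.get_obs();print(o["grip_force"])
```

```text
t 21.85 shift cm [0.2885 0.043  0.3426] turn [-0.0038 -0.0014 -0.0057] open 0.05688604960226351 F [-3.9533 -2.3594  6.483 ]
67.71841406822205
```

Gripped at 57 mm. I'll slide it up-slope with slight relief off the board.

{"op": "carry_out", "data": {"series": [[[0,0,-0.05],[0,0,0]],[[-0.5,0,-0.08],[0,0,0]],[[-1.2,0,-0.1],[0,0,0]],[[-1.9,0,-0.1],[0,0,0]],[[-2.4,0,-0.1],[0,0,0]]]}}

```text
time_s: 22.35
position: [0.6226, -0.0196, 0.1083]
tcp_rot: [0.225, -0.067, 0.972, 0.017]
force: [-52.4, -8.4, 27.8]
opening: 0.0571
grip_force: 73.4
```

{"op": "carry_out", "data": {"series": [[[-0.6,0,0],[0,0,0]],[[-1.2,0,0],[0,0,0]],[[-1.8,0,0],[0,0,0]],[[-2.2,0,0],[0,0,0]],[[-2.2,0,0],[0,0,0]]]}}

```text
time_s: 22.85
position: [0.6459, -0.0159, 0.1207]
tcp_rot: [0.23, -0.068, 0.971, 0.017]
force: [-32.6, -3.8, 17.8]
opening: 0.0573
grip_force: 71.5
```

Run:
```python
from h import *
go(gb(1,.061,0,.034)); o=bot.get_obs();print(o["grip_force"])
c=cam("wrist"); im=eyes.camera("wrist"); 
cv2.imwrite("pics/w5.png",im[:,:,::-1])
```

```text
t 22.85 shift cm [-0.6815 -0.0227 -0.0078] turn [-0.0029 -0.0227 -0.0106] open 0.05734709054283292 F [-32.5861  -3.8419  17.8213]
71.45107984542847
```

View pics/w5.png

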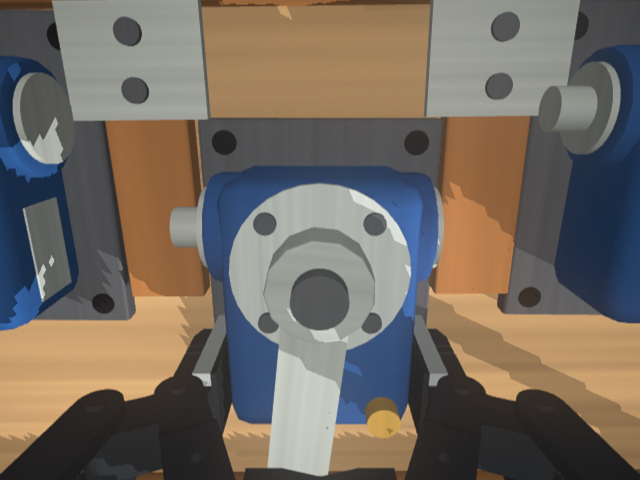

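The wrist view shows the plate's lower edge just at the keeper lips (row ~118), and it is pressing on the board at about 30 N. I'll slide a little further with relief, then lift.

{"op": "carry_out", "data": {"series": [[[-0.3,0,-0.2],[0,0,0]],[[-0.7,0,-0.3],[0,0,0]],[[-1.1,0,-0.35],[0,0,0]],[[-1.1,0,-0.4],[0,0,0]],[[-1.1,0,-0.4],[0,0,0]]]}}

```text
time_s: 23.4
position: [0.6568, -0.0137, 0.1269]
tcp_rot: [0.233, -0.07, 0.97, 0.018]
force: [-6.2, -2.5, -4.4]
opening: 0.0568
grip_force: 67.6
```

Run:
```python
from h import *
go(gb(1,.061,0,.034)); o=bot.get_obs();print(o["grip_force"], S.T@o["force"])
```

```text
t 23.4 shift cm [ 0.59   -0.0852  0.0398] turn [-0.0006 -0.0173 -0.0083] open 0.05680488405884951 F [-6.2203 -2.4921 -4.3919]
67.6189935207367 [-7.8239 -1.5215 -0.8141]
```

{"op": "carry_out", "data": {"series": [[[0,0,-1],[0,0,0]],[[0,0,-2.5],[0,0,0]],[[1.5,0,-4.5],[0,0,0]],[[4,0,-6.5],[0,0,0]],[[7,0,-9],[0,0,0]]]}}

```text
time_s: 23.9
position: [0.5575, -0.0278, 0.1802]
tcp_rot: [0.239, -0.071, 0.968, 0.019]
force: [-0.3, -0.7, -8.0]
opening: 0.0567
grip_force: 67.1
```

```bash
cat >> h.py <<'E'
TRAY=np.array([.4007,-.159,0]);
E
python3 - <<'E'
from h import *
o=bot.get_obs(); print(o["position"],o["grip_force"],o["force"])
Rd=np.diag([-1.,1,-1])
# gearbox x = -tool x ; tcp is at gearbox x .019 -> upright target high
go(np.array([.35,-.08,.22]),Rd)
E
```

```text
[ 0.5575 -0.0278  0.1802] 67.06689476966858 [-0.348  -0.6939 -8.0231]
t 23.9 shift cm [ 16.9974  -2.0941 -13.4296] turn [0.0386 0.4824 0.1441] open 0.05670791422111217 F [-0.348  -0.6939 -8.0231]
```

Run:
```python
from h import *
Rd=np.diag([-1.,1,-1])
go(np.array([.46,-.16,.24]),Rd)
```

```text
t 23.9 shift cm [  7.4637 -11.6199 -10.715 ] turn [0.0386 0.4824 0.1441] open 0.05670791422111217 F [-0.348  -0.6939 -8.0231]
```

{"op": "carry_out", "data": {"series": [[[0,-3.2,-3],[0.008,0.1,0.03]],[[1,-6.5,-5.5],[0.016,0.2,0.06]],[[3,-9.5,-8],[0.024,0.3,0.09]],[[5.3,-11.6,-10],[0.032,0.4,0.12]],[[7.5,-11.6,-10.7],[0.0386,0.4824,0.144]]]}}

```text
time_s: 24.4
position: [0.4622, -0.1637, 0.2435]
tcp_rot: [0.003, 0.003, 1.0, -0.003]
force: [0.6, 1.2, -8.8]
opening: 0.0572
grip_force: 67.3
```

Run:
```python
from h import *
Rd=np.diag([-1.,1,-1])
o=bot.get_obs(); print(o["position"],o["grip_force"],o["force"])
go(np.array([.4197,-.159,.12]),Rd)
```

```text
[ 0.4622 -0.1637  0.2435] 67.30519652366638 [ 0.5575  1.1671 -8.8145]
t 24.4 shift cm [ 4.3271  0.5172 12.3211] turn [-0.0057  0.0063 -0.0057] open 0.05721078214911511 F [ 0.5575  1.1671 -8.8145]
```

{"op": "carry_out", "data": {"series": [[[2,0.3,2],[0,0,0]],[[4,0.4,4],[0,0,0]],[[4.3,0.5,7],[0,0,0]],[[4.3,0.5,8],[0,0,0]],[[4.3,0.5,8],[-0.005,0.006,-0.006]]]}}

```text
time_s: 24.9
position: [0.4173, -0.1544, 0.1582]
tcp_rot: [-0.003, -0.003, 1.0, 0.003]
force: [-0.4, -0.9, -9.3]
opening: 0.0568
grip_force: 67.9
```

Run:
```python
from h import *
Rd=np.diag([-1.,1,-1])
go(np.array([.4197,-.159,.039]),Rd)
im=eyes.camera("top"); s=eyes.camera("wrist")
a=cv2.resize(im[230:330,335:435],(480,480)); 
cv2.imwrite("pics/t6.png",np.hstack([a,s[:,160:480]])[:,:,::-1])
```

```text
t 24.9 shift cm [-0.314  -0.5346 11.9171] turn [ 0.0061 -0.0063  0.0052] open 0.05682002664606848 F [-0.4297 -0.8911 -9.2572]
```

View pics/t6.png

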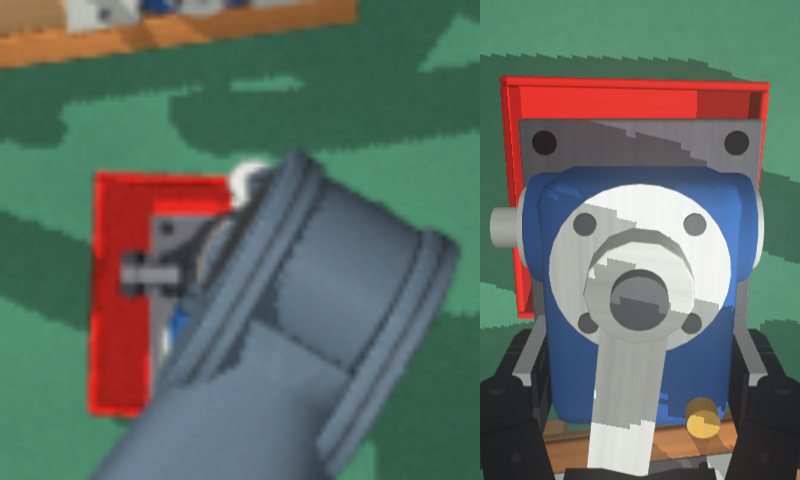

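The view shows the box over the tray, about 5 mm off in y, with the lever still to the right. I'll correct and descend.

{"op": "carry_out", "data": {"series": [[[-0.2,-0.5,1.5],[0.006,-0.006,0.005]],[[-0.2,-0.5,4.5],[0.006,-0.006,0.005]],[[-0.2,-0.5,7.5],[0.006,-0.006,0.005]],[[-0.2,-0.5,9],[0.006,-0.006,0.005]],[[-0.2,-0.5,9],[0.006,-0.006,0.005]]]}}

```text
time_s: 25.5
position: [0.4189, -0.1595, 0.0683]
tcp_rot: [-0.001, 0.0, 1.0, -0.0]
force: [-0.2, 0.2, -9.2]
opening: 0.057
grip_force: 68.0
```

Run:
```python
from h import *
Rd=np.diag([-1.,1,-1])
go(np.array([.4197,-.159,.039]),Rd)
```

```text
t 25.5 shift cm [-0.0814  0.0522  2.9294] turn [-0.0004 -0.0016 -0.0001] open 0.057031661031516113 F [-0.1811  0.1639 -9.1516]
```

{"op": "carry_out", "data": {"series": [[[0,0,0.7],[0,0,0]],[[0,0,1.3],[0,0,0]],[[0,0,1.9],[0,0,0]],[[0,0,2.4],[0,0,0]],[[0,0,2.5],[0,0,0]]]}}

```text
time_s: 26.0
position: [0.419, -0.16, 0.0437]
tcp_rot: [-0.0, 0.0, 1.0, -0.001]
force: [-0.8, 0.4, -9.3]
opening: 0.0572
grip_force: 68.1
```

{"op": "carry_out", "data": {"series": [[[0,0,0.1],[0,0,0]],[[0,0,0.2],[0,0,0]],[[0,0,0.3],[0,0,0]],[[0,0,0.3],[0,0,0]],[[0,0,0.3],[0,0,0]]]}}

```text
time_s: 26.5
position: [0.4194, -0.1602, 0.0414]
tcp_rot: [0.0, 0.0, 1.0, -0.001]
force: [-0.6, 0.2, -8.6]
opening: 0.0571
grip_force: 68.1
```

{"op": "carry_out", "data": {"series": [[[0,0,0.1],[0,0,0]],[[0,0,0.2],[0,0,0]],[[0,0,0.3],[0,0,0]],[[0,0,0.3],[0,0,0]],[[0,0,0.3],[0,0,0]]]}}

```text
time_s: 27.0
position: [0.4197, -0.1603, 0.039]
tcp_rot: [0.001, 0.0, 1.0, -0.001]
force: [-0.1, 1.8, -2.8]
opening: 0.0569
grip_force: 69.0
```

{"op": "carry_out", "data": {"series": [[[0,0,0.1],[0,0,0]],[[0,0,0.2],[0,0,0]],[[0,0,0.2],[0,0,0]],[[0,0,0.2],[0,0,0]],[[0,0,0.2],[0,0,0]]]}}

```text
time_s: 27.5
position: [0.4204, -0.1604, 0.0378]
tcp_rot: [0.001, 0.0, 1.0, -0.001]
force: [-0.1, 4.1, 6.5]
opening: 0.0571
grip_force: 69.8
```

On the floor. I'll open partly and withdraw straight up.

{"op": "carry_out", "data": {"series": [[[0,0,0],[0,0,0]],[[0,0,0],[0,0,0]],[[0,0,0],[0,0,0]],[[0,0,0],[0,0,0]],[[0,0,0],[0,0,0]]], "grip": 0.9}}

```text
time_s: 28.0
position: [0.4194, -0.1603, 0.0362]
tcp_rot: [0.0, 0.0, 1.0, -0.001]
force: [0.7, -0.6, -0.6]
opening: 0.0765
grip_force: 0.0
```

{"op": "carry_out", "data": {"series": [[[0,0,-1],[0,0,0]],[[0,0,-3.5],[0,0,0]],[[0,0,-7.5],[0,0,0]],[[0,0,-12],[0,0,0]],[[0,0,-16],[0,0,0]]]}}

```text
time_s: 28.5
position: [0.4193, -0.1599, 0.1991]
tcp_rot: [0.001, 0.0, 1.0, -0.002]
force: [0.4, -0.1, 1.1]
opening: 0.0767
grip_force: 0.0
```

{"op": "carry_out", "data": {"series": [[[3,0,-1],[0,0,0]],[[6,0,-1],[0,0,0]],[[9,0,-1],[0,0,0]],[[11,0,-1],[0,0,0]],[[11,0,-1],[0,0,0]]]}}

```text
time_s: 29.0
position: [0.308, -0.1598, 0.2073]
tcp_rot: [0.001, 0.001, 1.0, -0.002]
force: [1.1, 0.0, -0.9]
opening: 0.0767
grip_force: 0.0
```

Run:
```python
from h import *
print(bot.get_obs()["position"],bot.get_obs()["opening"])
a=eyes.camera("scene")[160:350,240:430]; s=eyes.camera("top")[150:330,245:425]
cv2.imwrite("pics/f7.png",np.hstack([cv2.resize(a,(400,400),interpolation=2),cv2.resize(s,(400,400),interpolation=2)])[:,:,::-1])
```

```text
[ 0.308  -0.1598  0.2073] 0.07666924602523464
```

View pics/f7.png

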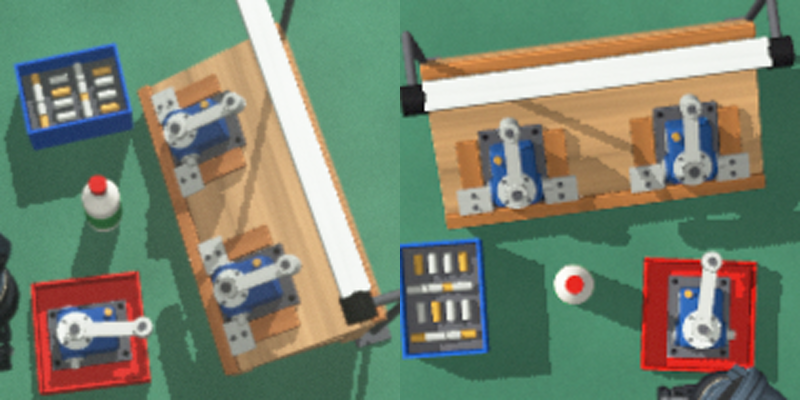

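The final view shows the worn box flat and centred in the tray. Its eye at (712,262) is to the right of the pivot at (705,330), and the two sound boxes are home. I'm handing it in.

```bash
python3 -c "
from bench import bot
print(bot.finish_job())"
```

```text
the job is handed in; nothing more can be done
None
```

I felt all three levers in order and handed the job in at about 29 s: the middle gearbox was the worn one and now lies flat in the red tray with its lever over to the right, and the two sound ones are home in their bays (the judge's verdict was not shown).

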